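Seat a raised vial stopper in the twin hand press and hold the pressure

ROBOT

A 7-joint arm with a two-finger parallel gripper is mounted at the origin on a cart in front of the work surface, level with it; the furniture and walls round the work are solid. World frame = base frame: x ahead of the robot, y to its left, z up, the work surface at z = 0. Lengths are in mm, angles in rad, forces in N, time in s.
With the tool pointing down it reaches from about 425 to 950 mm from the base axis. Payload 16.7 kg.
Tool frame: the origin (TCP) lies on the centre line of the jaws, within the pads' length; the fingertips stand 17 mm ahead of it and the grasp point (between the pads) lies 2 mm behind it; z points along the fingers, y is the line along which they close (so a half turn about z gives the same grasp; the last joint's range is limited). The gripper opens to 94 mm and grips with 3 to 60 N. Pads are 16 mm wide; open, the fingers measure 119 mm over their backs; the gripper's body (75 mm by 177 mm) begins 78 mm behind the grasp point.
Start: joints at [1.111, 0.426, 0.074, 1.606, -0.034, 1.111, -0.067], TCP at [206.397, -642.632, 222.467] pointing down, gripper open.
Joint ranges: [-2.85, 2.85], [-0.5, 2.14], [-1.23, 1.37], [0.21, 2.46], [-1.02, 4.16], [0.16, 2.05], [-2.73, 2.73]. Speed limits (rad/s): [1.89, 1.89, 2.39, 2.39, 3.01, 3.01, 3.01].

INTERFACE

Orientations are given as a rotation vector (axis times angle).
In Python, from plant import manip gives the robot as it stands.
- The arm moves only by the tool send_rows, never from a script. Its argument "commands" is a list of rows, each an object with "gripper": the finger opening in mm, from 0 to 94; "linear": the shift along the tool's x, y, z in fractions of the full range, 1 being 800 mm, a list of three; "turn": the turn, a rotation vector about the tool's x, y, z in shares of 360 degrees (1.0 is 360 degrees), a list of three. A call has exactly 10 rows; each row is the pose to reach, as a shift and turn from the pose commanded when the call began, along the tool's axes at that moment; what a row does not reach only later rows make up. A row lasts 1/8 s, in which the tool goes at most 62.5 mm and 10.7 degrees, less where a joint would pass 70% of its speed; a pose out of reach is approached as far as the arm can. No shift or turn number may pass 1 either way. A call with a gripper value outside its range is refused whole. The fingers move at their own pace and stop on an object; the grip force is fixed at half the most. Time passes only in rows, so rows that repeat a pose let the fingers close, or fill a call up. It gives the time, the measured TCP pose, the force, the opening and the grip force at its end, in the units of the state.
- manip.read_state(): the state, without advancing time (a new reading comes with each control period).
- manip.capture(name): name is "scene" or "top" or "wrist"; returns the picture (420x560x3 uint8, red, green, blue); there is no depth.
- manip.calibration(name): a dict with "camera_matrix" (3x3 intrinsics, pixels), "R" (3x3) and "t" (3): a world point X has camera coordinates R X + t; the wrist camera has in their place "mount" (4x4, takes a point from camera to tool coordinates, whose origin is the TCP and whose axes are the flange's). Camera axes: x right, y down, z forward; pixel columns grow to the right and rows downward; lengths in mm; the calibration is good to about 2 mm. A picture is of the moment at which its call begins: read the wrist's pose just before it. calibration takes no time and is no camera call.
- manip.finish_job(): hands the job in; it is judged then, once.
The state is a dict: "time": time; "joint_positions": joint angles; "dq": joint speeds; "effort": joint torques, N m; "position": TCP position; "eef_rot": TCP orientation; "force": force on the tool from outside, world axes, zero at the start; "torque": the same for the moment, N m; "grip_width": finger opening in mm; "grasp_force": force on a finger pad.
Only numpy, scipy, OpenCV 4.12 (cv2) and the standard library are available. Lean on these libraries where they do the work, as an engineer would, in place of code of your own. Each camera call takes 0.05 s, during which the arm holds its last target. There are 200 camera calls.

TASK

One of the two vials standing in the twin hand press still has its dark rubber stopper standing up out of its neck; the other one is already finished and wears a blue cap. At the station of the raised stopper, press the red safety catch's paddle fully down so that its bar swings up clear of the lever, then pull that lever down by its black knob until the stopper is fully home in the vial, and finish still holding the knob down, because the air trapped in the vial lifts the stopper again as soon as you let go. Leave the catch and lever of the other station as they are, and do not shift the timer or the pipette lying about.

Things in the scene. Friction and masses are not known exactly. Their poses are not given: they have to be found in the camera images.
- press: twin hand press, fixed: dark steel base plate 150 (x) x 320 (y) x 12 mm with two grey C-shaped frames whose heads are 38 mm wide and 157 mm high. Origin: centre of the plate's underside, on the worktop; x points away from the operator's side (levers point to its -x), y to its left, z up. Stations at y = +85 mm (left) and -85 mm (right), alike; nest and ram axis at x = -25 mm
- nest_left (a point): floor of the left station's nest (white ring, 42 mm wide, 7 mm high) on the base plate, under the left ram; a vial's origin sits here
- nest_right (a point): the same for the right station
- vial_open: amber glass vial, 24 mm wide, 45 mm high, with the raised dark rubber stopper (19 mm wide); loose in one nest. Origin: centre of its underside, z up
- stopper (a joint): how far the stopper is in vial_open: 0 = its flange stands 8 mm above the vial's mouth, 0.008 = fully home. Starts at 0 to 0.002. Rubs with 10 N; trapped air pushes it back with 2.5 N per mm. The ram has 3 mm of free travel above a stopper at 0, so the stopper is home at a lever value of 0.55
- vial_sealed: the finished amber vial of the same size with an aluminium seal and a blue cap, loose in the other nest. Origin: centre of its underside, z up
- lever_left (a joint): left lever: 0 = at rest, pointing towards the operator's side (press -x) and up at 0.61 rad above level; grows as it is pulled down; stops at 0.60 (about level). A return spring lifts it again: 2 N at the knob at the start of the pull, about 8 N with the stopper home
- lever_right (a joint): the same for the right lever
- knob_left: black ball knob, 32 mm across, turning loosely on the end of the left lever, 150 mm from the lever's hinge; origin at the ball's centre, which moves on an arc about the hinge from 221 mm to about 144 mm above the worktop when the stopper is home
- knob_right: the same for the right lever
- catch_left (a joint): red safety catch of the left station: 0 = on (its bar lies level across the lever's horn), grows as its paddle is pressed down and the bar swings up; free of the lever from 0.45, fully flipped at 1.0. Starts at 0 to 0.1, turns easily (about 1.5 N at the paddle) and stays where it is left
- catch_right (a joint): the same for the right station
- paddle_left (a point): middle of the thumb face on top of the left catch's red paddle (16 x 34 x 5 mm), 34 mm from the catch hinge, on its +y side; at catch 0 it lies 35 deg above level, at catch 1.0 22 deg below level
- paddle_right (a point): the same for the right catch
- lever_left_hinge (a point): left lever's hinge, axis along the press y, 135 mm above the worktop, 34 mm to the right of the station's middle. The lever drives the ram down 20 mm per radian. A steel horn on its hub strikes the catch's bar, so that the lever can hardly move while the catch is on
- lever_right_hinge (a point): the same for the right lever
- catch_left_hinge (a point): left catch's hinge pin, axis along the press x, 190 mm above the worktop, on top of the head. The bar reaches from it to the press -y, the paddle to the press +y, past the edge of the head
- catch_right_hinge (a point): the same for the right catch
- timer: small white lab timer, 68 x 68 x 19 mm, lying loose in front of the press; a bystander. Origin: centre of its underside
- pipettor: light grey hand pipette, 226 mm long, 28 mm high, lying loose right of and in front of the press; a bystander. Origin: middle of its underside

How it is judged:
By the outcome, as a careful person would: the job done as asked, in the order asked, and still so for the second after the job is handed in, while the arm keeps its last pose, push and grip.
It also fails if it takes over 43 s, if anything falls off the work surface, if the arm or the gripper's body presses on something with over 40 N, if the wrist force passes 120 N, or if a joint passes its speed limit or range.

## Working session

There is one attempt and no reset: what is moved stays moved. The work goes in short steps, Python scripts to look and compute and a tool call to move; the robot and the scene stay as the last step left them, time stands still between calls to the robot, and variables do not carry over. Pictures are saved under pics/ and viewed, at most 10 in all, crops included, and the job is handed in when it is done.

Besides the shell and the picture viewer there is one more tool, called after "Request:" as name(argument=value, ...), one argument or row to a line, values as JSON. send_rows: Moves the arm, as the interface text tells. Its arguments: {"type":"object","properties":{"commands":{"type":"array"}},"required":["commands"]}

```bash
mkdir -p pics; python3 - <<'E'
from plant import manip
import cv2
s=manip.read_state();print({k:s[k] for k in('time','position','eef_rot','force','grip_width')})
for n in('scene','top'):
    cv2.imwrite(f'pics/{n}0.png',cv2.cvtColor(manip.capture(n),cv2.COLOR_RGB2BGR))
    c=manip.calibration(n);print(n,c)
print(manip.calibration('wrist'))
E
```

```text
{'time': 0.0, 'position': array([ 206.21011605, -642.30021924,  221.77907197]), 'eef_rot': array([-3.10252189e+00, -4.85873609e-01,  5.17389303e-04]), 'force': array([-0.01735435, -0.2988734 ,  0.10413541]), 'grip_width': 93.97980400957341}
scene {'camera_matrix': array([[535.38671415,   0.        , 276.8339824 ],
       [  0.        , 535.38671415, 215.49829366],
       [  0.        ,   0.        ,   1.        ]]), 'R': array([[-0.58036517, -0.81435306, -0.00231675],
       [-0.40958087,  0.2943526 , -0.86348136],
       [ 0.70386062, -0.50018561, -0.50437543]]), 't': array([ 220.52985862,  373.28321714, 1051.08545442])}
top {'camera_matrix': array([[523.68373334,   0.        , 275.0485091 ],
       [  0.        , 523.68373334, 210.31013256],
       [  0.        ,   0.        ,   1.        ]]), 'R': array([[ 0.0768377 , -0.99702833,  0.00552004],
       [-0.97669704, -0.07638129, -0.20057115],
       [ 0.20039675,  0.01002002, -0.97966359]]), 't': array([ -98.34480566,  517.74861264, 1618.98143825])}
{'camera_matrix': array([[315.31997204,   0.        , 277.56919174],
       [  0.        , 315.31997204, 211.81893733],
       [  0.        ,   0.        ,   1.        ]]), 'mount': array([[ 6.11860408e-04, -9.68676767e-01, -2.48324278e-01,
         7.28797650e+01],
       [ 9.99999685e-01,  7.18256909e-04, -3.37858891e-04,
         1.51251777e+00],
       [ 5.05636686e-04, -2.48323993e-01,  9.68676901e-01,
        -1.62344306e+02],
       [ 0.00000000e+00,  0.00000000e+00,  0.00000000e+00,
         1.00000000e+00]])}
```

View pics/scene0.png

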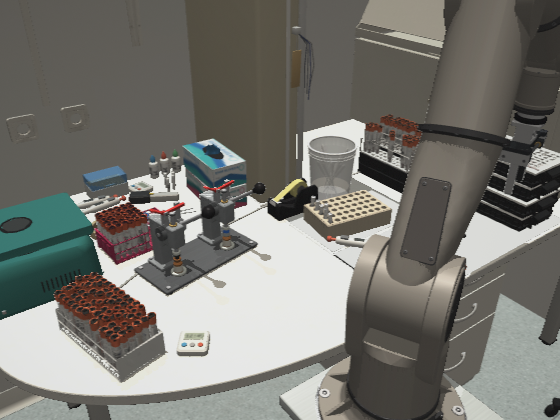

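View pics/top0.png

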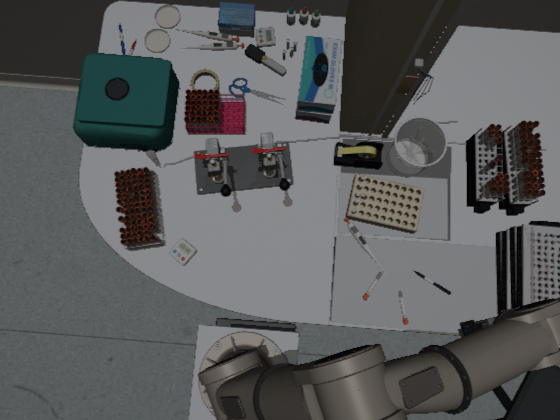

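The left vial (scene ~178,262) and right vial (~226,237) need a closer look, so I'll enlarge both views.

```bash
python3 - <<'E'
import cv2
a=cv2.imread('pics/scene0.png')[165:305,125:275];b=cv2.imread('pics/top0.png')[125:220,185:305]
cv2.imwrite('pics/c1.png',cv2.resize(a,(640,597),interpolation=cv2.INTER_CUBIC))
cv2.imwrite('pics/c2.png',cv2.resize(b,(720,570),interpolation=cv2.INTER_CUBIC))
E
```

```text
(no output)
```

View pics/c1.png

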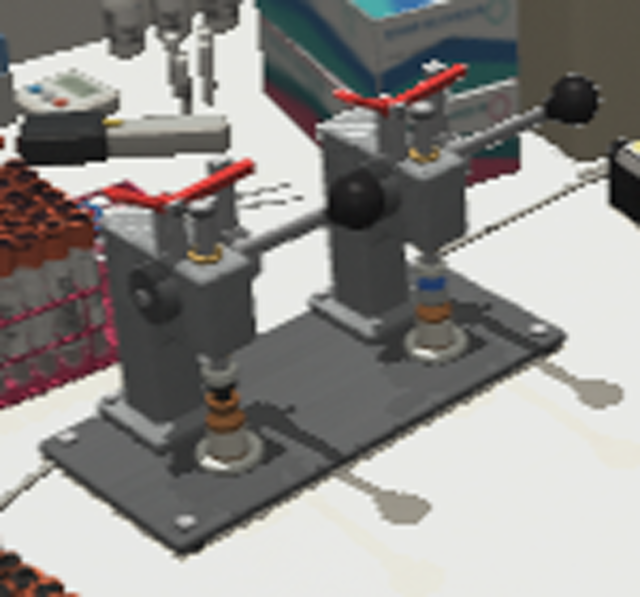

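View pics/c2.png

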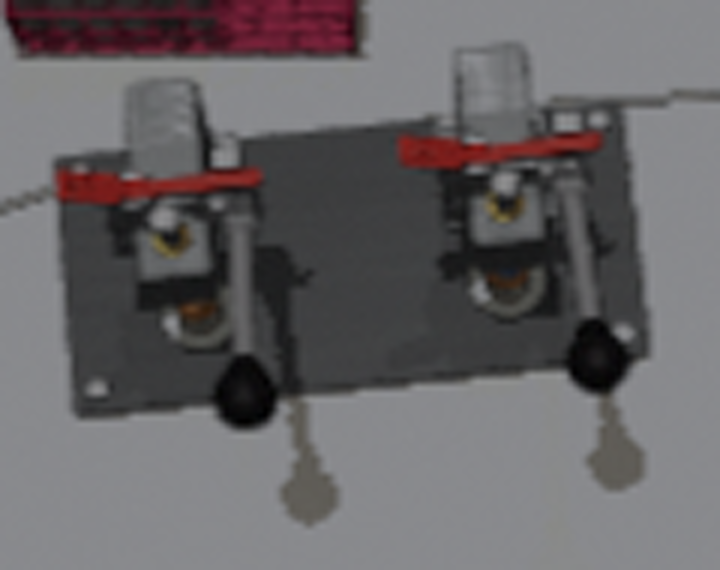

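The left station is the one to work: c1 shows the dark stopper above amber glass at (222,385), and the right vial has its blue cap at (432,283). Both catches are level. Next I'll fit the press pose from both views.

```bash
cat > h.py <<'E'
import numpy as np
from plant import manip
from scipy.optimize import least_squares
from scipy.spatial.transform import Rotation as Ro
K={n:manip.calibration(n) for n in('scene','top')}
def proj(n,X):
    c=K[n];p=c['camera_matrix']@(c['R']@np.asarray(X,float)+c['t']);return p[:2]/p[2]
def tri(a,b):
    f=lambda X:np.r_[proj('scene',X)-a,proj('top',X)-b]
    r=least_squares(f,[600,100,150]);return r.x,r.fun
S=lambda u,v:np.array([125+u/4.267,165+v/4.267])
T=lambda u,v:np.array([185+u/6,125+v/6])
E
python3 - <<'E'
from h import *
np.set_printoptions(precision=1,suppress=True)
kl=tri(S(357,200),T(245,392));kr=tri(S(574,98),T(597,357))
print('knobs',kl,kr)
pt=tri(S(105,190),T(60,186));print('paddle tip',pt)
print('bar tip',tri(S(250,165),T(260,178)))
obs=[('top',T(57,158),(75,160,12)),('top',T(622,100),(75,-160,12)),('top',T(650,352),(-75,-160,12)),('top',T(77,416),(-75,160,12)),
('scene',S(44,448),(75,160,12)),('scene',S(182,548),(-75,160,12)),('scene',S(565,335),(-75,-160,12))]
def w(p,X):
    c,s=np.cos(p[2]),np.sin(p[2]);return np.array([p[0]+c*X[0]-s*X[1],p[1]+s*X[0]+c*X[1],X[2]])
r=least_squares(lambda p:np.concatenate([proj(n,w(p,X))-o for n,o,X in obs]),[650,100,0])
print(r.x,np.degrees(r.x[2]),r.fun)
p=r.x
inv=lambda X:Ro.from_euler('z',-p[2]).apply(np.array(X)-[p[0],p[1],0])
for X in(kl[0],kr[0],pt[0]):print('press frame',inv(X))
s=manip.read_state();print(Ro.from_rotvec(s['eef_rot']).as_matrix())
E
```

```text
knobs (array([537.9,  86.7, 216.8]), array([-0.1, -0. ,  0.1,  0. ])) (array([568.8, -80.8, 217.2]), array([ 0.1,  0. , -0.1, -0.1]))
paddle tip (array([637.9, 191.2, 211. ]), array([ 1.1,  0.2, -1.1, -0.8]))
bar tip (array([655.6,  94.5, 188.3]), array([ 0.5,  0.1, -0.5, -0.4]))
[667.   60.3   0.2] 10.918990084231455 [-1.5  0.3 -0.7 -0.2 -0.   0.8 -1.1  0.7 -1.  -2.   0.6 -1.2  1.7 -2. ]
press frame [-121.8   50.4  216.8]
press frame [-123.1 -119.9  217.2]
press frame [ -3.8 134.  211. ]
[[ 1.   0.3 -0. ]
 [ 0.3 -1.   0. ]
 [-0.  -0.  -1. ]]
```

The manual's scale: shifts go in shares of 800 mm and turns go in shares of 360 degrees. Converting my numbers, 412 mm is 0.515, -402 mm is -0.5025, 7.2 degrees is 0.02.

Request:
send_rows(
  commands=[
    {"gripper":94,"linear":[0.025,-0.025,-0.05],"turn":[0,0,0]},
    {"gripper":40,"linear":[0.075,-0.075,-0.11],"turn":[0,0,0.0056]},
    {"gripper":0,"linear":[0.13,-0.1263,-0.11],"turn":[0,0,0.02]},
    {"gripper":0,"linear":[0.185,-0.18,-0.11],"turn":[0,0,0.02]},
    {"gripper":0,"linear":[0.24,-0.2338,-0.11],"turn":[0,0,0.02]},
    {"gripper":0,"linear":[0.295,-0.2875,-0.11],"turn":[0,0,0.02]},
    {"gripper":0,"linear":[0.35,-0.3413,-0.11],"turn":[0,0,0.02]},
    {"gripper":0,"linear":[0.405,-0.395,-0.11],"turn":[0,0,0.02]},
    {"gripper":0,"linear":[0.46,-0.4488,-0.11],"turn":[0,0,0.02]},
    {"gripper":0,"linear":[0.515,-0.5025,-0.11],"turn":[0,0,0.02]},
  ],
)

```text
time: 1.35
position: [476.1, -132.1, 310.5]
eef_rot: [3.128, 0.29, 0.0]
force: [0.7, -0.2, 0.6]
grip_width: 7.2
grasp_force: 0.0
```

To row units: -272 mm is -0.34, 219 mm is 0.2738.

Request:
send_rows(
  commands=[
    {"gripper":0,"linear":[0.045,-0.0563,0],"turn":[0,0,0]},
    {"gripper":0,"linear":[0.09,-0.1125,0],"turn":[0,0,0]},
    {"gripper":0,"linear":[0.1363,-0.17,0],"turn":[0,0,0]},
    {"gripper":0,"linear":[0.1825,-0.2263,0],"turn":[0,0,0]},
    {"gripper":0,"linear":[0.2275,-0.2825,0],"turn":[0,0,0]},
    {"gripper":0,"linear":[0.2738,-0.34,0],"turn":[0,0,0]},
    {"gripper":0,"linear":[0.2738,-0.34,0.0188],"turn":[0,0,0]},
    {"gripper":0,"linear":[0.2738,-0.34,0.0375],"turn":[0,0,0]},
    {"gripper":0,"linear":[0.2738,-0.34,0.0375],"turn":[0,0,0]},
    {"gripper":0,"linear":[0.2738,-0.34,0.0375],"turn":[0,0,0]},
  ],
)

```text
time: 2.6
position: [641.0, 172.5, 281.1]
eef_rot: [3.128, 0.288, 0.001]
force: [0.4, 0.2, 0.9]
grip_width: 0.5
grasp_force: 0.0
```

```bash
python3 - <<'E'
from h import *
import cv2
s=manip.read_state();im=manip.capture('wrist');print(s['time'],s['position'],s['eef_rot'],s['force'],s['grip_width'])
cv2.imwrite('pics/w1.png',cv2.cvtColor(im,cv2.COLOR_RGB2BGR))
c=manip.calibration('wrist');M=c['mount'];R=Ro.from_rotvec(s['eef_rot']).as_matrix()
def pw(X):
    q=M[:3,:3].T@(R.T@(np.array(X)-s['position'])-M[:3,3]);q=c['camera_matrix']@q;return q[:2]/q[2]
print('paddle tip',pw([637.9,191.2,211]),'bar tip',pw([655.6,94.5,188.3]),'knob',pw([537.9,86.7,216.8]))
print('fingertip',pw(s['position']+R@[0,0,17]))
E
```

```text
2.6 [641.00879078 172.54807627 281.10439047] [3.12806660e+00 2.87997601e-01 9.52981729e-04] [0.35725883 0.21699283 0.94304641] 0.5474173178978715
paddle tip [251.33527293 228.31552851] bar tip [370.36822928 220.62453391] knob [353.44141652 363.09494622]
fingertip [275.37592418 254.9203869 ]
```

View pics/w1.png

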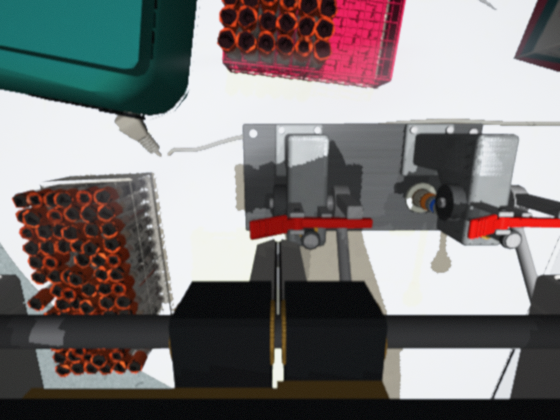

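The wrist view shows the paddle at (250–290, 228) and the bar end at (371,222), matching the projected points. The closed fingers point just in front of the paddle middle. I'll press down with a 5 mm shift outward.

To row units: 73 mm is 0.0913, 69 mm is 0.0863.

Request:
send_rows(
  commands=[
    {"gripper":0,"linear":[0,-0.0063,0.0188],"turn":[0,0,0]},
    {"gripper":0,"linear":[0,-0.0075,0.0375],"turn":[0,0,0]},
    {"gripper":0,"linear":[0,-0.0075,0.05],"turn":[0,0,0]},
    {"gripper":0,"linear":[0,-0.0075,0.0575],"turn":[0,0,0]},
    {"gripper":0,"linear":[0,-0.0075,0.065],"turn":[0,0,0]},
    {"gripper":0,"linear":[0,-0.0075,0.0725],"turn":[0,0,0]},
    {"gripper":0,"linear":[0,-0.0075,0.08],"turn":[0,0,0]},
    {"gripper":0,"linear":[0,-0.0075,0.0863],"turn":[0,0,0]},
    {"gripper":0,"linear":[0,-0.0075,0.0913],"turn":[0,0,0]},
    {"gripper":0,"linear":[0,-0.0075,0.0913],"turn":[0,0,0]},
  ],
)

```text
time: 3.9
position: [639.6, 179.4, 207.1]
eef_rot: [3.128, 0.29, -0.001]
force: [-1.1, -0.1, -0.0]
grip_width: 0.5
grasp_force: 0.0
```

Request:
send_rows(
  commands=[
    {"gripper":0,"linear":[0,0,0.0013],"turn":[0,0,0]},
    {"gripper":0,"linear":[0,0,0.0025],"turn":[0,0,0]},
    {"gripper":0,"linear":[0,0,0.0038],"turn":[0,0,0]},
    {"gripper":0,"linear":[0,0,0.005],"turn":[0,0,0]},
    {"gripper":0,"linear":[0,0,0.0063],"turn":[0,0,0]},
    {"gripper":0,"linear":[0,0,0.0075],"turn":[0,0,0]},
    {"gripper":0,"linear":[0,0,0.0075],"turn":[0,0,0]},
    {"gripper":0,"linear":[0,0,0.0075],"turn":[0,0,0]},
    {"gripper":0,"linear":[0,0,0.0075],"turn":[0,0,0]},
    {"gripper":0,"linear":[0,0,0.0075],"turn":[0,0,0]},
  ],
)

```text
time: 5.15
position: [639.9, 179.6, 201.6]
eef_rot: [-3.128, -0.29, -0.0]
force: [1.1, -0.5, 3.9]
grip_width: 0.7
grasp_force: 1.5
```

```bash
python3 - <<'E'
from h import *
import cv2
s=manip.read_state();print(s['time'],s['position'],s['force'])
a=manip.capture('scene')[165:265,125:235,::-1];b=manip.capture('top')[125:205,185:275,::-1]
w=manip.capture('wrist')[170:290,200:420,::-1]
r=lambda i,x,y:cv2.resize(i,(x,y),interpolation=cv2.INTER_CUBIC)
cv2.imwrite('pics/d1.png',np.hstack([r(a,400,364),r(w,400,364)]))
E
```

```text
5.15 [639.89751938 179.55800861 201.59425501] [ 1.10382039 -0.45872095  3.85169647]
```

View pics/d1.png

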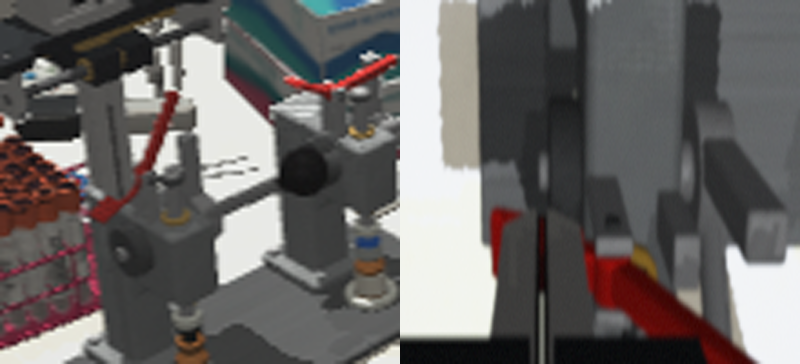

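The bar now stands steeply up (left half, (175,95)) with the paddle down under the fingers. I'll press a bit more to confirm it has reached its stop.

To row units: 4 mm is 0.005, 3 mm is 0.0038.

Request:
send_rows(
  commands=[
    {"gripper":0,"linear":[0,0,0.0013],"turn":[0,0,0]},
    {"gripper":0,"linear":[0,0,0.0025],"turn":[0,0,0]},
    {"gripper":0,"linear":[0,0,0.0038],"turn":[0,0,0]},
    {"gripper":0,"linear":[0,0,0.005],"turn":[0,0,0]},
    {"gripper":0,"linear":[0,0,0.005],"turn":[0,0,0]},
    {"gripper":0,"linear":[0,0,0.005],"turn":[0,0,0]},
    {"gripper":0,"linear":[0,0,0.005],"turn":[0,0,0]},
    {"gripper":0,"linear":[0,0,0.005],"turn":[0,0,0]},
    {"gripper":0,"linear":[0,0,0.005],"turn":[0,0,0]},
    {"gripper":0,"linear":[0,0,0.005],"turn":[0,0,0]},
  ],
)

```text
time: 6.55
position: [640.4, 179.6, 200.5]
eef_rot: [3.128, 0.29, 0.004]
force: [-10.3, -7.0, 37.1]
grip_width: 0.4
grasp_force: 15.7
```

The paddle is at its stop (37 N). I'll lift off and move over the left knob.

To row units: -117 mm is -0.1463, -85 mm is -0.1063.

Request:
send_rows(
  commands=[
    {"gripper":0,"linear":[0,0,-0.0313],"turn":[0,0,0]},
    {"gripper":0,"linear":[0,0,-0.075],"turn":[0,0,0]},
    {"gripper":20,"linear":[-0.0188,0,-0.1063],"turn":[0,0,0]},
    {"gripper":50,"linear":[-0.0563,0.025,-0.1063],"turn":[0,0,0]},
    {"gripper":70,"linear":[-0.1,0.0563,-0.1063],"turn":[0,0,0]},
    {"gripper":70,"linear":[-0.1463,0.09,-0.1063],"turn":[0,0,0]},
    {"gripper":70,"linear":[-0.1463,0.09,-0.1063],"turn":[0,0,0]},
    {"gripper":70,"linear":[-0.1463,0.09,-0.0938],"turn":[0,0,0]},
    {"gripper":70,"linear":[-0.1463,0.09,-0.0938],"turn":[0,0,0]},
    {"gripper":70,"linear":[-0.1463,0.09,-0.0938],"turn":[0,0,0]},
  ],
)

```text
time: 7.8
position: [538.2, 88.0, 272.0]
eef_rot: [-3.127, -0.292, 0.001]
force: [0.0, 0.5, -0.0]
grip_width: 69.9
grasp_force: 0.0
```

```bash
python3 - <<'E'
from h import *
import cv2
s=manip.read_state();im=manip.capture('wrist');print(s['time'],s['position'],s['force'],s['grip_width'])
cv2.imwrite('pics/w2.png',cv2.cvtColor(im,cv2.COLOR_RGB2BGR))
c=manip.calibration('wrist');M=c['mount'];R=Ro.from_rotvec(s['eef_rot']).as_matrix()
def pw(X):
    q=M[:3,:3].T@(R.T@(np.array(X)-s['position'])-M[:3,3]);q=c['camera_matrix']@q;return q[:2]/q[2]
print('knob',pw([537.9,86.7,216.8]),'+10 tool x',pw(np.array([537.9,86.7,216.8])+R@[10,0,0]))
E
```

```text
7.8 [538.23671497  88.00874513 272.0237142 ] [ 0.01751702  0.50180944 -0.04439738] 69.91555254161196
knob [277.4891792  235.55696767] +10 tool x [277.4968184 222.3346978]
```

View pics/w2.png

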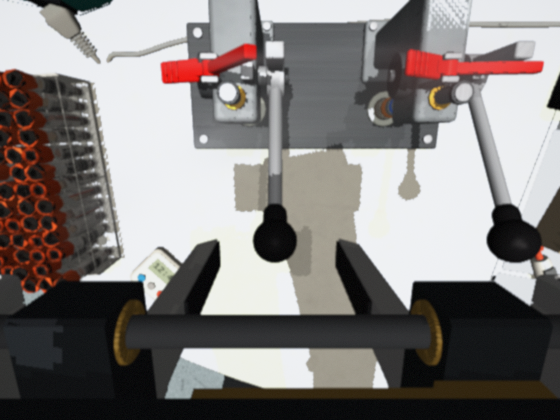

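The left knob sits at (275,240), centred between the open fingers and about 3 mm nearer the robot than predicted. I'll descend and grip.

To row units: 55 mm is 0.0688, 45 mm is 0.0563.

Request:
send_rows(
  commands=[
    {"gripper":70,"linear":[-0.0025,-0.0013,0.0188],"turn":[0,0,0]},
    {"gripper":70,"linear":[-0.0025,-0.0013,0.0375],"turn":[0,0,0]},
    {"gripper":70,"linear":[-0.0025,-0.0013,0.0563],"turn":[0,0,0]},
    {"gripper":70,"linear":[-0.0025,-0.0013,0.0688],"turn":[0,0,0]},
    {"gripper":50,"linear":[-0.0025,-0.0013,0.0688],"turn":[0,0,0]},
    {"gripper":20,"linear":[-0.0025,-0.0013,0.0688],"turn":[0,0,0]},
    {"gripper":20,"linear":[-0.0025,-0.0013,0.0688],"turn":[0,0,0]},
    {"gripper":20,"linear":[-0.0025,-0.0013,0.0688],"turn":[0,0,0]},
    {"gripper":20,"linear":[-0.0025,-0.0013,0.0688],"turn":[0,0,0]},
    {"gripper":20,"linear":[-0.0025,-0.0013,0.0688],"turn":[0,0,0]},
  ],
)

```text
time: 9.1
position: [535.8, 89.3, 217.9]
eef_rot: [-3.126, -0.292, -0.001]
force: [-2.1, 7.0, 1.5]
grip_width: 30.7
grasp_force: 30.0
```

To row units: 55 mm is 0.0688, 47 mm is 0.0588.

Request:
send_rows(
  commands=[
    {"gripper":20,"linear":[-0.005,0,0.0075],"turn":[0,0,0]},
    {"gripper":20,"linear":[-0.01,0,0.0163],"turn":[0,0,0]},
    {"gripper":20,"linear":[-0.0138,0,0.0238],"turn":[0,0,0]},
    {"gripper":20,"linear":[-0.0181,0,0.0325],"turn":[0,0,0]},
    {"gripper":20,"linear":[-0.0219,0,0.0413],"turn":[0,0,0]},
    {"gripper":20,"linear":[-0.025,0,0.05],"turn":[0,0,0]},
    {"gripper":20,"linear":[-0.0275,0,0.0588],"turn":[0,0,0]},
    {"gripper":20,"linear":[-0.03,0,0.0688],"turn":[0,0,0]},
    {"gripper":20,"linear":[-0.03,0,0.0688],"turn":[0,0,0]},
    {"gripper":20,"linear":[-0.03,0,0.0688],"turn":[0,0,0]},
  ],
)

```text
time: 10.35
position: [512.9, 85.0, 163.2]
eef_rot: [-3.126, -0.292, -0.003]
force: [-0.5, 7.4, 4.5]
grip_width: 30.9
grasp_force: 30.0
```

To row units: 22 mm is 0.0275, 20 mm is 0.025.

Request:
send_rows(
  commands=[
    {"gripper":20,"linear":[-0.0013,0,0.0063],"turn":[0,0,0]},
    {"gripper":20,"linear":[-0.0019,0,0.0125],"turn":[0,0,0]},
    {"gripper":20,"linear":[-0.0028,0,0.0188],"turn":[0,0,0]},
    {"gripper":20,"linear":[-0.0033,0,0.0225],"turn":[0,0,0]},
    {"gripper":20,"linear":[-0.0035,0,0.025],"turn":[0,0,0]},
    {"gripper":20,"linear":[-0.0038,0,0.0275],"turn":[0,0,0]},
    {"gripper":20,"linear":[-0.0038,0,0.0275],"turn":[0,0,0]},
    {"gripper":20,"linear":[-0.0038,0,0.0275],"turn":[0,0,0]},
    {"gripper":20,"linear":[-0.0038,0,0.0275],"turn":[0,0,0]},
    {"gripper":20,"linear":[-0.0038,0,0.0275],"turn":[0,0,0]},
  ],
)

```text
time: 11.6
position: [510.0, 84.5, 141.4]
eef_rot: [-3.127, -0.292, -0.003]
force: [-2.1, 6.5, 7.6]
grip_width: 30.5
grasp_force: 30.0
```

To row units: 3 mm is 0.0038, 2 mm is 0.0025.

Request:
send_rows(
  commands=[
    {"gripper":20,"linear":[0,0,0.0013],"turn":[0,0,0]},
    {"gripper":20,"linear":[0,0,0.0025],"turn":[0,0,0]},
    {"gripper":20,"linear":[0,0,0.0038],"turn":[0,0,0]},
    {"gripper":20,"linear":[0,0,0.0038],"turn":[0,0,0]},
    {"gripper":20,"linear":[0,0,0.0038],"turn":[0,0,0]},
    {"gripper":20,"linear":[0,0,0.0038],"turn":[0,0,0]},
    {"gripper":20,"linear":[0,0,0.0038],"turn":[0,0,0]},
    {"gripper":20,"linear":[0,0,0.0038],"turn":[0,0,0]},
    {"gripper":20,"linear":[0,0,0.0038],"turn":[0,0,0]},
    {"gripper":20,"linear":[0,0,0.0038],"turn":[0,0,0]},
  ],
)

```text
time: 12.85
position: [509.8, 84.4, 138.4]
eef_rot: [-3.127, -0.292, -0.003]
force: [-2.4, 7.4, 8.1]
grip_width: 30.9
grasp_force: 30.0
```

```bash
python3 - <<'E'
from h import *
import cv2
s=manip.read_state();print(s['time'],s['position'],s['force'])
a=manip.capture('scene')[165:305,125:275,::-1]
cv2.imwrite('pics/e1.png',cv2.resize(a,(640,597),interpolation=cv2.INTER_CUBIC))
E
```

```text
12.85 [509.83060127  84.42876247 138.36308178] [-2.35541093  7.39035732  8.07027601]
```

View pics/e1.png

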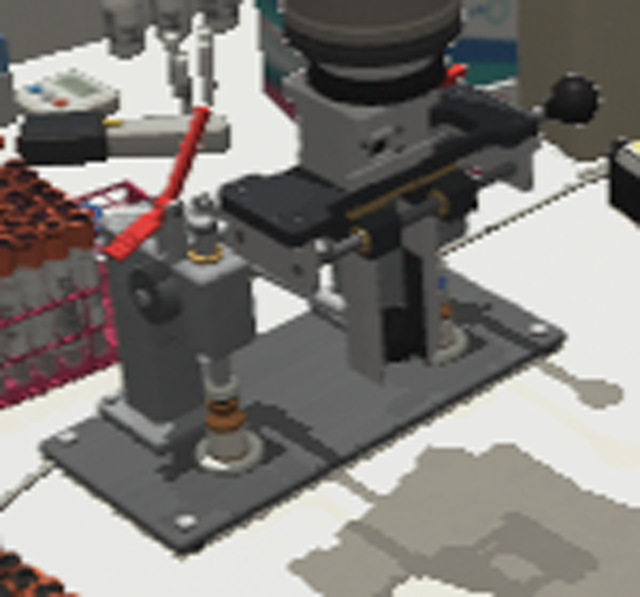

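The catch stays flipped, the ram is on the stopper, and the knob is held between the fingertips at about (403,332). The force hasn't risen to a stop yet, so I'll push further.

To row units: 4 mm is 0.005, 3 mm is 0.0038.

Request:
send_rows(
  commands=[
    {"gripper":20,"linear":[0,0,0.0013],"turn":[0,0,0]},
    {"gripper":20,"linear":[0,0,0.0025],"turn":[0,0,0]},
    {"gripper":20,"linear":[0,0,0.0038],"turn":[0,0,0]},
    {"gripper":20,"linear":[0,0,0.005],"turn":[0,0,0]},
    {"gripper":20,"linear":[0,0,0.005],"turn":[0,0,0]},
    {"gripper":20,"linear":[0,0,0.005],"turn":[0,0,0]},
    {"gripper":20,"linear":[0,0,0.005],"turn":[0,0,0]},
    {"gripper":20,"linear":[0,0,0.005],"turn":[0,0,0]},
    {"gripper":20,"linear":[0,0,0.005],"turn":[0,0,0]},
    {"gripper":20,"linear":[0,0,0.005],"turn":[0,0,0]},
  ],
)

```text
time: 14.15
position: [509.7, 84.5, 134.4]
eef_rot: [-3.127, -0.292, -0.002]
force: [-4.0, 6.5, 10.1]
grip_width: 30.8
grasp_force: 30.0
```

```bash
python3 - <<'E'
from h import *
import cv2
s=manip.read_state();print(s['time'],s['position'],s['force'],s['torque'])
a=manip.capture('scene')[215:280,160:240,::-1];w=manip.capture('wrist')[120:320,180:380,::-1]
r=lambda i,x,y:cv2.resize(i,(x,y),interpolation=cv2.INTER_CUBIC)
cv2.imwrite('pics/f1.png',np.hstack([r(a,440,358),r(w,358,358)]))
R=Ro.from_rotvec(s['eef_rot']).as_matrix()
for d in(17,-2,6):
    u=proj('scene',s['position']+R@[0,0,d]);print(d,u,(u-[160,215])*5.5)
c=manip.calibration('wrist');M=c['mount']
for d in(-2,6):
    q=c['camera_matrix']@(M[:3,:3].T@(np.array([0,0,d])-M[:3,3]));print('w',(q[:2]/q[2]-[180,120])*1.79)
E
```

```text
14.15 [509.6751573   84.4519144  134.39273777] [-4.04012062  6.52062948 10.1292832 ] [1.52490848 0.85094449 0.01152489]
17 [217.76768593 251.51645366] [317.72227263 200.84049512]
-2 [217.32859307 245.01988572] [315.30726189 165.10937143]
6 [217.51426179 247.76693436] [316.32843985 180.21813897]
w [170.26569856 265.03801431]
w [170.46649714 254.54341564]
```

View pics/f1.png

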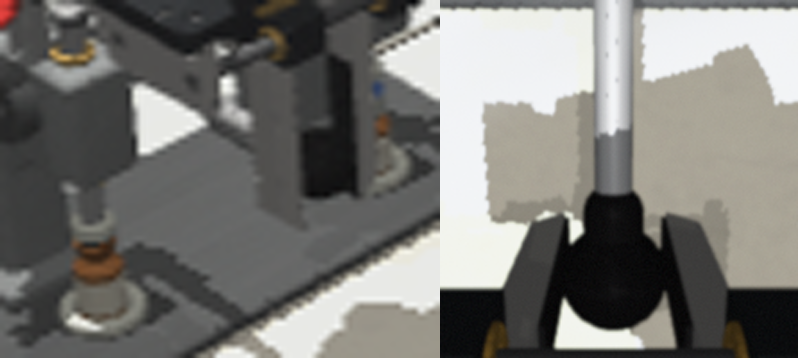

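The stopper looks nearly home, but there's still no hard stop in the force. I'll continue gently.

To row units: 3 mm is 0.0038, 2 mm is 0.0025.

Request:
send_rows(
  commands=[
    {"gripper":20,"linear":[0,0,0.0013],"turn":[0,0,0]},
    {"gripper":20,"linear":[0,0,0.0013],"turn":[0,0,0]},
    {"gripper":20,"linear":[0,0,0.0025],"turn":[0,0,0]},
    {"gripper":20,"linear":[0,0,0.0025],"turn":[0,0,0]},
    {"gripper":20,"linear":[0,0,0.0038],"turn":[0,0,0]},
    {"gripper":20,"linear":[0,0,0.0038],"turn":[0,0,0]},
    {"gripper":20,"linear":[0,0,0.0038],"turn":[0,0,0]},
    {"gripper":20,"linear":[0,0,0.0038],"turn":[0,0,0]},
    {"gripper":20,"linear":[0,0,0.0038],"turn":[0,0,0]},
    {"gripper":20,"linear":[0,0,0.0038],"turn":[0,0,0]},
  ],
)

```text
time: 15.5
position: [509.8, 84.4, 131.6]
eef_rot: [-3.127, -0.291, -0.002]
force: [-5.8, 6.3, 13.5]
grip_width: 30.8
grasp_force: 30.0
```

To row units: 4 mm is 0.005, 3 mm is 0.0038.

Request:
send_rows(
  commands=[
    {"gripper":20,"linear":[0,0,0.0013],"turn":[0,0,0]},
    {"gripper":20,"linear":[0,0,0.0025],"turn":[0,0,0]},
    {"gripper":20,"linear":[0,0,0.0038],"turn":[0,0,0]},
    {"gripper":20,"linear":[0,0,0.005],"turn":[0,0,0]},
    {"gripper":20,"linear":[0,0,0.005],"turn":[0,0,0]},
    {"gripper":20,"linear":[0,0,0.005],"turn":[0,0,0]},
    {"gripper":20,"linear":[0,0,0.005],"turn":[0,0,0]},
    {"gripper":20,"linear":[0,0,0.005],"turn":[0,0,0]},
    {"gripper":20,"linear":[0,0,0.005],"turn":[0,0,0]},
    {"gripper":20,"linear":[0,0,0.005],"turn":[0,0,0]},
  ],
)

```text
time: 16.75
position: [510.0, 84.5, 128.1]
eef_rot: [-3.127, -0.292, -0.003]
force: [-7.2, 5.4, 21.8]
grip_width: 30.5
grasp_force: 30.0
```

```bash
python3 - <<'E'
from h import *
import cv2
s=manip.read_state();print(s['time'],s['position'],s['force'],s['torque'])
a=manip.capture('scene')[215:280,160:240,::-1];w=manip.capture('wrist')[120:320,180:380,::-1]
r=lambda i,x,y:cv2.resize(i,(x,y),interpolation=cv2.INTER_CUBIC)
b=cv2.imread('pics/scene0.png')[215:280,160:240]
cv2.imwrite('pics/g1.png',np.hstack([r(b,400,325)[:,:200],r(a,400,325)[:,:],r(w,200,325)]))
E
```

```text
16.75 [510.03694547  84.50525489 128.11524849] [-7.23339015  5.36594197 21.8077252 ] [1.37548559 1.65962836 0.01847112]
```

View pics/g1.png

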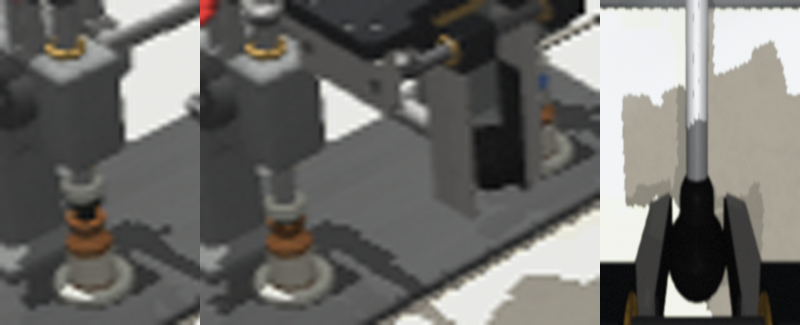

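Before, the dark stopper showed between ram foot and glass at (85,210). Now the ram foot sits directly on the vial at (285,208), so the stopper is home, with 22 N at the knob against about 12 N needed. I'll check that it holds.

Request:
send_rows(
  commands=[
    {"gripper":20,"linear":[0,0,0],"turn":[0,0,0]},
    {"gripper":20,"linear":[0,0,0],"turn":[0,0,0]},
    {"gripper":20,"linear":[0,0,0],"turn":[0,0,0]},
    {"gripper":20,"linear":[0,0,0],"turn":[0,0,0]},
    {"gripper":20,"linear":[0,0,0],"turn":[0,0,0]},
    {"gripper":20,"linear":[0,0,0],"turn":[0,0,0]},
    {"gripper":20,"linear":[0,0,0],"turn":[0,0,0]},
    {"gripper":20,"linear":[0,0,0],"turn":[0,0,0]},
    {"gripper":20,"linear":[0,0,0],"turn":[0,0,0]},
    {"gripper":20,"linear":[0,0,0],"turn":[0,0,0]},
  ],
)

```text
time: 18.1
position: [510.1, 84.5, 128.2]
eef_rot: [-3.127, -0.292, -0.004]
force: [-7.7, 6.7, 23.1]
grip_width: 30.6
grasp_force: 30.0
```

The force is steady, so I'm handing in.

```bash
python3 -c "
from plant import manip
print(manip.finish_job())"
```

```text
the job is handed in; nothing more can be done
None
```

I handed the job in at about 18 s with the left station's catch fully flipped, the stopper looking fully home in the picture, and the knob still held down at a steady 23 N or so; I never touched the other station, the timer or the pipette.

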